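# Seat the trimmer knife on its hidden locating pin

## Task

Slide the loose flat knife along the trimmer board, notched edge first, under the metal roof of its holder and feel for the hidden pin until the notch goes over it, so that the knife lies flat with its notched edge fully home, flush against the fence at the back of the holder. The pin may sit anywhere along the middle of the holder, so search by touch without ramming the knife, and leave everything else on the table and board where it is.

Things in the scene. Friction and masses are not known exactly. Their poses are not given: they have to be found in the camera images.
- knife: Loose bare steel plate, 100 mm (x) by 150 (y) by 8 thick, about 0.7 kg, flat on the trimmer board. Origin: centre of the underside of that outline. A slot goes right through it, x -36 to 0, y -40 to +40 mm: fingertips fit in to push it about. Its other long edge (x = -50) has a bright ground strip. It drags on the board with 1 to 3 N and starts with its notch towards the holder within 0.4 rad.
- knife_slot (a point): Middle of the knife's slot (36 mm along the knife's x, 80 mm along its y), at the height of its top face, 8 mm over the board; axes as the knife's.
- knife_back (a point): Middle of the knife's notched long edge (knife x = +50, y = 0), at the underside; axes as the knife's. Here the square notch opens to +x: 14 mm wide, 18 mm deep.
- trimmer: Fixed white gridded board, 300 mm (x) by 460 (y), smooth. Origin: centre of its underside; its top is at z = 20 mm. A grey cap, 6 mm proud, edges its -x side. The aluminium knife holder is at its +x side, open to -x. Along +y (y over 180 mm) runs a rail with cutting head and black knobs, up to 80 mm above the table. A pencil and a roll of tape lie on it.
- fence (a point): Middle of the fence, the holder's upright back face (14 mm high), at the board's top (trimmer x = 120, y = 0, z = 20 mm). x points into the fence (the push direction), y along it, z up. One hidden round pin, 10 mm across, stands under the roof from board to roof: centre at x = -9, y fixed but unknown, anywhere from -30 to +30 mm, new every time.
- roof_edge (a point): Middle of the front edge of the holder's flat roof, at its underside, 14 mm above the board and 28 mm in front of the fence. Roof top 20 mm above the board (to 26 mm over the fence). The bay's side walls have inner faces at y = -115 and +115 mm. A knife edge that misses the notch stops on the pin 14 mm short of the fence; with the pin in the notch it goes on to the fence.
- tape: Bystander: roll of paper tape, 68 mm across, 22 high, lying on the board near its -y side. Origin: centre underneath.
- pencil: Bystander: flat dark pencil, 150 x 12 x 8 mm, on the board beside the rail. Origin: centre underneath.
- mug: Bystander: white mug, 80 mm across, 90 high. Origin: centre underneath.
- driver: Bystander: screwdriver with black handle. Origin: centre underneath.
- spare_knob: Bystander: black knob, 44 mm across, 26 high. Origin: centre underneath.

How it is judged:
By the outcome, as a careful person would: the job done as asked, in the order asked, and still so for the second after the job is handed in, with the robot touching nothing.
It also fails if it takes over 51 s, if anything falls off the work surface, if the arm or the gripper's body presses on something with over 40 N, if the wrist force passes 120 N, or if a joint passes its speed limit or range.

## Robot

A 7-joint arm with a two-finger parallel gripper is mounted at the origin on the work surface. World frame = base frame: x ahead of the robot, y to its left, z up, the work surface at z = 0. Lengths are in m, angles in rad, forces in N, time in s.
With the tool pointing down it reaches from about 0.35 to 0.775 m from the base axis. Payload 3.1 kg.
Tool frame: the origin (TCP) lies between the finger pads; the fingertips stand r.tip_extent ahead of it and the grasp point (between the pads) lies 3 mm ahead of it (r.tip_extent is the distance from the TCP to the fingertips, in m); z points along the fingers, y is the line along which they close (so a half turn about z gives the same grasp; the last joint's range is limited). The gripper opens to 85 mm and grips with 20 to 120 N. Pads are 22 mm wide; open, the fingers measure 114 mm over their backs; the gripper's body (76 mm by 85 mm) begins 54 mm behind the grasp point. The pads swing forward as they close: fully open they stand 13 mm farther back than shut.
Start: joints at [-1.333, 0.311, 0.014, 1.512, -0.004, 1.319, -0.027], TCP at [0.152, 0.529, 0.253] pointing down, gripper open.
Joint ranges: [-2.7, 2.7], [-0.3, 1.91], [-1.27, 1.3], [0.12, 2.57], [-1.44, 4.58], [0.2, 2.03], [-3.05, 3.05]. Speed limits (rad/s): [2.79, 2.79, 3.14, 3.14, 3.14, 3.14, 3.14].

## Interface

Orientations are given as a rotation vector (axis times angle).
In Python, from workcell import r gives the robot as it stands.
- The arm moves only by the tool nudge_tcp, called after "Request:" by a JSON object that holds its "op" and its "data", one argument or row to a line. Schema: {"type":"object","properties":{"increments":{"type":"array","items":{"type":"array","items":{"type":"number"},"minItems":6,"maxItems":6},"minItems":1,"maxItems":8},"aperture":{"type":"number"},"squeeze":{"type":"number"},"only":{"type":"string"},"quiet":{"type":"boolean"},"lines":{"type":"string"}},"required":["increments"],"additionalProperties":false}. increments is a list of rows, 1 to 8 of them, each of 6 numbers: dx, dy, dz in fractions of the full range, 1 being 600 mm, then a rotation vector rx, ry, rz in a scale on which 1.0 is pi rad; each row is the pose to reach, as a shift and turn from the pose commanded when the call began, along the tool's axes at that moment; what a row does not reach only later rows make up. A row lasts 1/10 s, in which the tool goes at most 0.05 m and 0.15 rad, less where a joint would pass 70% of its speed; a pose out of reach is approached as far as the arm can. aperture is the opening from 0.0 (shut) to 1.0 (fully open), set as the call begins (left out keeps the last). The fingers move at their own pace and stop on an object; squeeze is the grip in N (left out, the last holds). Time passes only in rows, so rows that do not move let the fingers close. The tool returns the time, the measured TCP pose, the force, the opening and the grip force at its end. only (a regular expression) keeps the lines of the reply that match it, lines (a string "A,B") keeps lines A to B, and quiet returns only ok. No shift or turn number may pass 1 either way. Input that does not fit is refused with a message, and nothing moves.
- r.get_state(): the state, without advancing time (a new reading comes with each control period).
- r.get_image(name): name is "scene" or "top" or "wrist"; returns the picture (384x512x3 uint8, red, green, blue); there is no depth.
- r.camera_model(name): a dict with "fx", "fy", "cx", "cy" (pixels), "rvec" (rotation vector, rad) and "tvec" (3), from world to camera coordinates, as OpenCV has them. Camera axes: x right, y down, z forward; pixel columns grow to the right and rows downward; lengths in m; the calibration is good to about 2 mm. A picture is of the moment at which its call begins: read the wrist's pose just before it. camera_model takes no time and is no camera call; for the wrist camera it gives the pose at the moment of the call.
- r.sign_off(): hands the job in; it is judged then, once.
The state is a dict: "time_s": time; "q": joint angles; "joint_vel": joint speeds; "tau": joint torques, N m; "ee_pos": TCP position; "tcp_rot": TCP orientation; "force": force on the tool from outside, world axes, zero at the start; "torque": the same for the moment, N m; "opening": opening from 0.0 (shut) to 1.0 (fully open); "gripper_force": force on a finger pad.
Only numpy, scipy, OpenCV 4.12 (cv2) and the standard library are available. Lean on these libraries where they do the work, as an engineer would, in place of code of your own. Each camera call takes 0.05 s, during which the arm holds its last target. There are 200 camera calls.

## Working session

There is one attempt and no reset: what is moved stays moved. The work goes in short steps, Python scripts to look and compute and a tool call to move; the robot and the scene stay as the last step left them, time stands still between calls to the robot, and variables do not carry over. Pictures are saved under pics/ and viewed, at most 10 in all, crops included, and the job is handed in when it is done.

```bash
ls; mkdir -p pics; python3 - <<'E'
from workcell import r
import cv2
s=r.get_state();print({k:s[k] for k in('time_s','ee_pos','tcp_rot','force','opening')},r.tip_extent)
for n in('top','scene'):
    cv2.imwrite(f'pics/{n}0.png',r.get_image(n)[:,:,::-1]);print(n,r.camera_model(n))
E
```

```text
pics
workcell.py
{'time_s': 0.0, 'ee_pos': array([0.15168409, 0.52795142, 0.2522008 ]), 'tcp_rot': array([-0.43794215, -3.11067163,  0.00374649]), 'force': array([-0.73350236,  0.24384282, -0.4964307 ]), 'opening': 1.0022828857373782} 0.022
top {'fx': 446.1175917397039, 'fy': 446.1175917397039, 'cx': 258.4345371109842, 'cy': 187.993198673977, 'rvec': array([ 2.18714269, -2.16862574,  0.09120826]), 'tvec': array([-0.00351541,  0.53480683,  1.24122893])}
scene {'fx': 473.36173246917997, 'fy': 473.36173246917997, 'cx': 252.80695178204633, 'cy': 202.4779997677465, 'rvec': array([ 1.82671714,  1.76899926, -0.66156328]), 'tvec': array([-0.00402226, -0.356429  ,  1.67468464])}
```

View pics/top0.png

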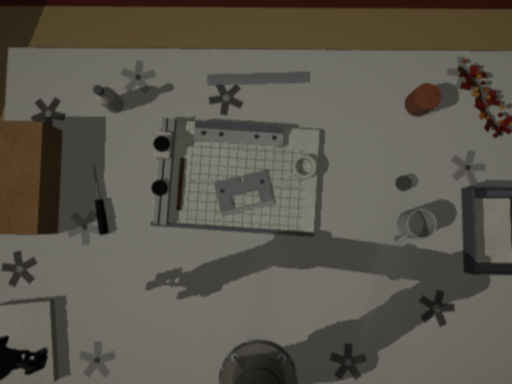

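View pics/scene0.png

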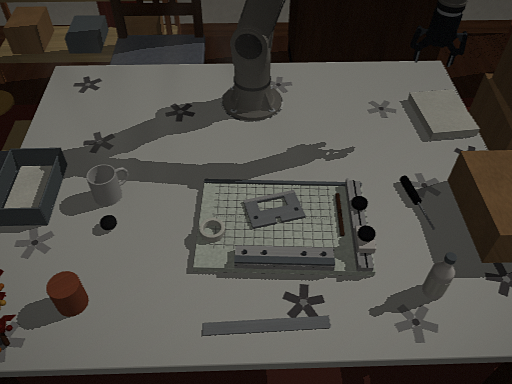

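The top view shows the knife at about (244,192), slot at (246,199), notch facing up toward the holder at (238,133). The rail is at left (165,170) and the tape at (306,166). I'll enlarge it to measure.

```bash
cat > h.py <<'E'
import numpy as np,cv2
from workcell import r
def ray(n,uv,z,m=None):
    m=m or r.camera_model(n);R=cv2.Rodrigues(np.array(m['rvec']))[0];c=-R.T@m['tvec']
    uv=np.atleast_2d(uv).astype(float)
    d=np.c_[(uv[:,0]-m['cx'])/m['fx'],(uv[:,1]-m['cy'])/m['fy'],np.ones(len(uv))]@R
    return c+d*((z-c[2])/d[:,2])[:,None]
def proj(n,P,m=None):
    m=m or r.camera_model(n)
    return cv2.projectPoints(np.atleast_2d(P).astype(float),np.array(m['rvec']),np.array(m['tvec']),np.array([[m['fx'],0,m['cx']],[0,m['fy'],m['cy']],[0,0,1.]]),None)[0][:,0]
E
python3 - <<'E'
import cv2
a=cv2.imread('pics/top0.png')[112:242,148:328]
b=cv2.resize(a,None,fx=4.4,fy=4.4,interpolation=cv2.INTER_CUBIC)
cv2.imwrite('pics/top0c.png',cv2.convertScaleAbs(b,alpha=1.5))
E
```

```text
(no output)
```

View pics/top0c.png

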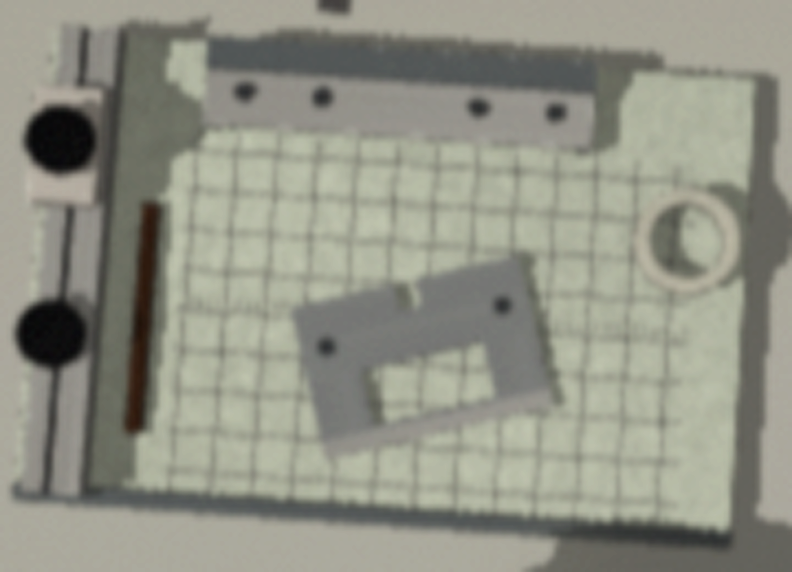

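```bash
python3 - <<'E'
from h import *
np.set_printoptions(precision=4,suppress=True)
f=lambda a:(np.array(a)+.5)/4.4-.5+[148,112]
K=ray('top',f([(293,310),(523,254),(556,401),(332,457)]),.028)[:,:2]
S=ray('top',f([(362,367),(486,343),(494,396),(380,424)]),.028)[:,:2]
R=ray('top',f([(203,126),(592,149)]),.040)[:,:2]
B=ray('top',f([(755,75),(735,528)]),.02)[:,:2]
cap=ray('top',f([(15,490),(730,535)]),.0)[:,:2]
print(K,S,R,B,cap,sep='\n')
ang=lambda d:np.arctan2(d[1],d[0])
print('knife c',K.mean(0),'yaw',ang(K[0]-K[3]),ang(K[1]-K[2]),ang(K[0]-K[1])-np.pi/2,'slot',S.mean(0))
y=ang(R[0]-R[1])-np.pi/2;print('holder yaw',y,ang(B[0]-B[1]),ang(cap[0]-cap[1])-np.pi/2,'roof mid',R.mean(0), 'len',np.linalg.norm(R[0]-R[1]))
print('fence',R.mean(0)+.028*np.array([np.cos(y),np.sin(y)]))
t=ray('top',f([(688,241)]),.042);print('tape',t)
E
```

```text
[[ 0.5501  0.1261]
 [ 0.5875 -0.0213]
 [ 0.4931 -0.043 ]
 [ 0.4561  0.0996]]
[[ 0.5138  0.0813]
 [ 0.5299  0.002 ]
 [ 0.4959 -0.0034]
 [ 0.4774  0.0693]]
[[ 0.6669  0.1845]
 [ 0.6541 -0.0648]]
[[ 0.7075 -0.172 ]
 [ 0.4131 -0.1583]]
[[ 0.4335  0.3079]
 [ 0.4083 -0.1575]]
knife c [0.5217 0.0403] yaw 0.27449653353688025 0.22637834753870315 0.24886026371372294 slot [0.5043 0.0373]
holder yaw -0.051315789342468277 -0.04641098597308372 -0.054062547650861825 roof mid [0.6605 0.0599] len 0.24964204669879098
fence [0.6884 0.0584]
tape [[ 0.595 -0.126  0.042]]
```

```bash
cat >> h.py <<'E'
from scipy.spatial.transform import Rotation as Ro
def delta(x,y,z,yaw):
    "tool-frame shift/turn to TCP at xyz, pointing down, tool y along yaw+90deg"
    s=r.get_state();R0=Ro.from_rotvec(s['tcp_rot']);c,n=np.cos(yaw),np.sin(yaw)
    R1=Ro.from_matrix(np.array([[-c,-n,0],[-n,c,0],[0,0,-1]]).T.T)
    print('delta',R0.inv().apply(np.array([x,y,z])-s['ee_pos']).round(4),(R0.inv()*R1).as_rotvec().round(3),'yaw now',np.arctan2(-R0.as_matrix()[1,0],-R0.as_matrix()[0,0]).round(3))
E
python3 - <<'E'
from h import *
delta(.5043,.0365,.15,.249)
E
```

```text
delta [-0.4746 -0.3749  0.1032] [-0.002 -0.    -0.529] yaw now -0.28
```

Units first: shifts go in shares of 600 mm and turns go in shares of pi rad. So -0.4746 m / 0.6 = -0.791, -0.3749 m / 0.6 = -0.6248, -0.529 rad / 3.1416 = -0.1684.

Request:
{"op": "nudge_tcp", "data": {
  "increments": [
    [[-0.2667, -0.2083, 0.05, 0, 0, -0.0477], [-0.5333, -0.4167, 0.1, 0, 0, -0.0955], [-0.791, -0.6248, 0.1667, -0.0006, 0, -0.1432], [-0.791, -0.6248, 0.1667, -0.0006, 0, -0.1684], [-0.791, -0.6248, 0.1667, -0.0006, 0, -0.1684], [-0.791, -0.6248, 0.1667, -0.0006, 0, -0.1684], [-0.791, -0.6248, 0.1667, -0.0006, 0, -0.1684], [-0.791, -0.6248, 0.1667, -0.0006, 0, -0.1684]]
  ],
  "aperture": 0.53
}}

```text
refused: increments[0]: the value is too long (schema: maxItems 6). Nothing was moved.
```

The error is about the shape of the input: a list of rows, each a list of 6 numbers. Fixing that and sending the same move.

Request:
{"op": "nudge_tcp", "data": {
  "increments": [
    [-0.2667, -0.2083, 0.05, 0, 0, -0.0477],
    [-0.5333, -0.4167, 0.1, 0, 0, -0.0955],
    [-0.791, -0.6248, 0.1667, -0.0006, 0, -0.1432],
    [-0.791, -0.6248, 0.1667, -0.0006, 0, -0.1684],
    [-0.791, -0.6248, 0.1667, -0.0006, 0, -0.1684],
    [-0.791, -0.6248, 0.1667, -0.0006, 0, -0.1684],
    [-0.791, -0.6248, 0.1667, -0.0006, 0, -0.1684],
    [-0.791, -0.6248, 0.1667, -0.0006, 0, -0.1684]
  ],
  "aperture": 0.53
}}

```text
time_s: 0.9
ee_pos: [0.3787, 0.2121, 0.1895]
tcp_rot: [-0.391, 3.117, 0.003]
force: [1.3, 1.0, -1.2]
opening: 0.533
gripper_force: 0.0
```

Request:
{"op": "nudge_tcp", "data": {
  "increments": [
    [0, 0, 0, 0, 0, 0]
  ]
}}

```text
time_s: 1.0
ee_pos: [0.3814, 0.206, 0.1889]
tcp_rot: [0.369, -3.12, 0.005]
force: [0.1, -0.4, 0.2]
opening: 0.527
gripper_force: 0.0
```

```bash
python3 - <<'E'
from h import *
delta(.5043,.0365,.10,.249)
E
```

```text
delta [-0.08   -0.1932  0.0895] [-0.003 -0.001 -0.014] yaw now 0.235
```

In the tool's units: -0.1932 m / 0.6 = -0.322, 0.09 m / 0.6 = 0.15, -0.014 rad / 3.1416 = -0.0045.

Request:
{"op": "nudge_tcp", "data": {
  "increments": [
    [-0.1333, -0.322, 0.15, -0.001, 0, -0.0045],
    [-0.1333, -0.322, 0.15, -0.001, 0, -0.0045],
    [-0.1333, -0.322, 0.15, -0.001, 0, -0.0045],
    [-0.1333, -0.322, 0.15, -0.001, 0, -0.0045],
    [-0.1333, -0.322, 0.15, -0.001, 0, -0.0045],
    [-0.1333, -0.322, 0.15, -0.001, 0, -0.0045],
    [-0.1333, -0.322, 0.15, -0.001, 0, -0.0045]
  ]
}}

```text
time_s: 1.7
ee_pos: [0.5027, 0.047, 0.099]
tcp_rot: [0.411, -3.113, -0.009]
force: [-1.1, 0.9, 0.1]
opening: 0.531
gripper_force: 0.0
```

```bash
python3 - <<'E'
from h import *
m=r.camera_model('wrist');im=r.get_image('wrist')
b=cv2.convertScaleAbs(im[:,:,::-1],alpha=1.4);cv2.imwrite('pics/w1.png',b)
import pickle;pickle.dump(m,open('w1.pkl','wb'))
delta(.5043,.0365,.06,.249)
E
```

```text
delta [ 0.0015 -0.012   0.0394] [ 0.006 -0.     0.016] yaw now 0.265
```

View pics/w1.png

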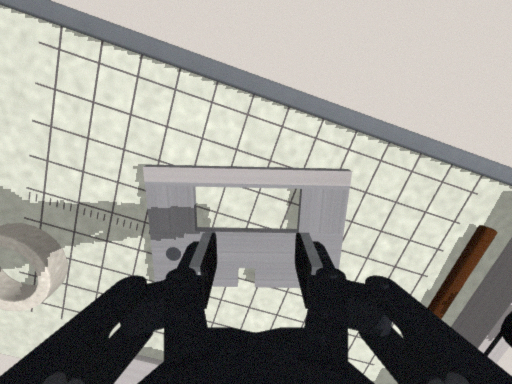

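The wrist view shows the slot with corners near (195,186), (300,187), (299,231), (196,230), and the fingertips at about (205,237) and (310,240).

```bash
python3 - <<'E'
from h import *
import pickle;m=pickle.load(open('w1.pkl','rb'));np.set_printoptions(precision=4,suppress=True)
S=ray('wrist',[(195,185),(300,187),(299,231),(196,230)],.028,m)[:,:2]
K=ray('wrist',[(144,166),(351,169)],.028,m)[:,:2]
print(S,S.mean(0),K,np.arctan2(*(K[1]-K[0])[::-1])-np.pi/2, np.linalg.norm(K[1]-K[0]))
d=K[1]-K[0];d/=np.linalg.norm(d);print('slot from edge',K.mean(0)+.032*np.array([d[1],-d[0]]))
s=r.get_state();R=Ro.from_rotvec(s['tcp_rot']);t=s['ee_pos']
print('tip proj',proj('wrist',[t+R.apply([a,b,.022]) for a in(-.011,.011) for b in(-.037,.037)],m), s['ee_pos'])
delta(*S.mean(0),.06,.249)
E
```

```text
[[ 0.4933 -0.0012]
 [ 0.4749  0.0737]
 [ 0.5089  0.0839]
 [ 0.5287  0.0066]] [0.5015 0.0408] [[ 0.4889 -0.0392]
 [ 0.4525  0.1051]] 0.24734090623152039 0.14881611730714137
slot from edge [0.5017 0.0408]
tip proj [[195.6989 260.7565]
 [319.745  260.6922]
 [193.0972 227.0164]
 [322.4189 226.9174]] [0.5027 0.0482 0.0995]
delta [ 0.0032 -0.0071  0.0394] [ 0.006 -0.     0.016] yaw now 0.265
```

Request:
{"op": "nudge_tcp", "data": {
  "increments": [
    [0, 0, 0, 0, 0, 0],
    [0, 0, 0, 0, 0, 0]
  ]
}}

```text
time_s: 1.95
ee_pos: [0.5031, 0.0485, 0.1002]
tcp_rot: [-0.417, 3.113, 0.009]
force: [-0.2, -0.4, -0.9]
opening: 0.528
gripper_force: 0.0
```

```bash
python3 - <<'E'
from h import *
delta(.5022,.0400,.056,.249)
E
```

```text
delta [ 0.0031 -0.0082  0.0441] [0.006 0.001 0.017] yaw now 0.266
```

In the tool's units: 0.044 m / 0.6 = 0.0733, 0.022 m / 0.6 = 0.0367, 0.017 rad / 3.1416 = 0.0054.

Request:
{"op": "nudge_tcp", "data": {
  "increments": [
    [0.0052, -0.0137, 0.0367, 0.0019, 0, 0.0054],
    [0.0052, -0.0137, 0.0733, 0.0019, 0, 0.0054],
    [0.0052, -0.0137, 0.0733, 0.0019, 0, 0.0054],
    [0.0052, -0.0137, 0.0733, 0.0019, 0, 0.0054]
  ]
}}

```text
time_s: 2.35
ee_pos: [0.5023, 0.039, 0.056]
tcp_rot: [-0.388, 3.117, -0.001]
force: [0.2, -0.1, 0.1]
opening: 0.531
gripper_force: 0.0
```

```bash
python3 - <<'E'
from h import *
m=r.camera_model('wrist');im=r.get_image('wrist')
b=cv2.convertScaleAbs(im[:,:,::-1],alpha=1.5);cv2.imwrite('pics/w2.png',b)
delta(.5022,.0400,.046,.249);print(r.get_state()['force'],r.get_state()['ee_pos'])
E
```

```text
delta [0.0006 0.0012 0.0106] [-0.001  0.002 -0.002] yaw now 0.247
[-1.3556864 -0.5835448  0.7796606] [0.50309313 0.03895065 0.0565753 ]
```

View pics/w2.png

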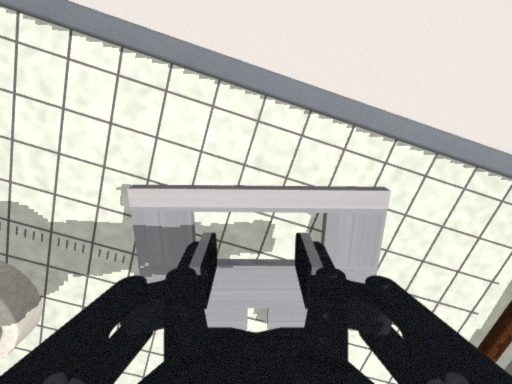

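```bash
python3 - <<'E'
from h import *
np.set_printoptions(precision=4,suppress=True)
m=r.camera_model('wrist')
s=r.get_state();R=Ro.from_rotvec(s['tcp_rot']);t=s['ee_pos']
S=ray('wrist',[(195,211),(323,212),(323,261),(195,260)],.028,m)
print(S[:,:2],S.mean(0)); L=R.inv().apply(S-t);print('slot in tool',L)
for e in(.022,.012): print(e,proj('wrist',[t+R.apply([a,b,e]) for a in(-.011,.011) for b in(-.037,-.0225,.0225,.037)],m))
E
```

```text
[[ 0.4948 -0.0001]
 [ 0.4768  0.0732]
 [ 0.5082  0.0837]
 [ 0.5273  0.0058]] [0.5018 0.0406 0.028 ]
slot in tool [[ 0.0177 -0.0358  0.0286]
 [ 0.0171  0.0396  0.0285]
 [-0.0158  0.0421  0.0286]
 [-0.0153 -0.038   0.0286]]
0.022 [[193.8446 259.7284]
 [218.0902 259.7582]
 [293.3581 259.8508]
 [317.6184 259.8807]
 [191.2483 226.0295]
 [216.526  226.058 ]
 [294.999  226.1465]
 [320.2928 226.175 ]]
0.012 [[189.9904 269.2826]
 [215.7442 269.315 ]
 [295.6957 269.4157]
 [321.4661 269.4482]
 [187.0505 233.8253]
 [213.9719 233.8563]
 [297.5495 233.9526]
 [324.4891 233.9836]]
```

In the tool's units: 0.011 m / 0.6 = 0.0183, 0.002 m / 0.6 = 0.0033.

Request:
{"op": "nudge_tcp", "data": {
  "increments": [
    [0.0017, 0.0033, 0, 0, 0, 0],
    [0.0017, 0.0033, 0.0067, 0, 0, 0],
    [0.0017, 0.0033, 0.0133, 0, 0, 0],
    [0.0017, 0.0033, 0.0183, 0, 0, 0],
    [0.0017, 0.0033, 0.0183, 0, 0, 0]
  ],
  "aperture": 0.5
}}

```text
time_s: 2.9
ee_pos: [0.5005, 0.0398, 0.044]
tcp_rot: [0.386, -3.117, 0.002]
force: [0.7, 0.5, -0.5]
opening: 0.498
gripper_force: 0.0
```

Request:
{"op": "nudge_tcp", "data": {
  "increments": [
    [0, 0, 0.005, 0, 0, 0],
    [0, 0, 0.01, 0, 0, 0],
    [0, 0, 0.01, 0, 0, 0]
  ]
}}

```text
time_s: 3.2
ee_pos: [0.5013, 0.0398, 0.0402]
tcp_rot: [-0.385, 3.117, -0.0]
force: [-4.8, -0.1, 12.7]
opening: 0.498
gripper_force: 6.4
```

Request:
{"op": "nudge_tcp", "data": {
  "increments": [
    [0, 0, 0.005, 0, 0, 0],
    [0, 0, 0.005, 0, 0, 0]
  ]
}}

```text
time_s: 3.4
ee_pos: [0.5013, 0.0398, 0.0401]
tcp_rot: [-0.385, 3.117, 0.002]
force: [-11.2, -0.7, 33.1]
opening: 0.498
gripper_force: 17.0
```

In the tool's units: -0.007 m / 0.6 = -0.0117.

Request:
{"op": "nudge_tcp", "data": {
  "increments": [
    [0, 0, -0.0117, 0, 0, 0],
    [0, 0, -0.0117, 0, 0, 0]
  ]
}}

```text
time_s: 3.6
ee_pos: [0.5021, 0.0399, 0.0436]
tcp_rot: [-0.385, 3.114, -0.001]
force: [0.2, 0.3, -0.4]
opening: 0.5
gripper_force: 0.0
```

```bash
python3 - <<'E'
from h import *
im=r.get_image('wrist')
b=cv2.convertScaleAbs(im[170:330,120:400,::-1],alpha=2);cv2.imwrite('pics/w3.png',cv2.resize(b,None,fx=2.8,fy=2.8,interpolation=cv2.INTER_CUBIC))
m=r.camera_model('wrist')
s=r.get_state();R=Ro.from_rotvec(s['tcp_rot']);t=s['ee_pos']
for e in(.02,.012): print(e,(proj('wrist',[t+R.apply([a,b,e]) for a in(-.011,.011) for b in(-.036,-.0215,.0215,.036)],m)-[120,170])*2.8)
print(s['force'])
E
```

```text
0.02 [[209.10130759 256.46531822]
 [277.80197053 256.54924754]
 [481.589463   256.79820793]
 [550.32688252 256.88218215]
 [201.84615346 161.15414868]
 [273.50745784 161.2349912 ]
 [486.07958229 161.47479798]
 [557.78088046 161.55568562]]
0.012 [[200.58610603 278.12756298]
 [272.70614481 278.21720388]
 [486.63941572 278.48311015]
 [558.79996212 278.57280139]
 [192.56733986 178.83914555]
 [267.95708224 178.9255037 ]
 [491.59228532 179.18167543]
 [567.02629269 179.26808428]]
[-0.90470652  0.4243012  -0.17576191]
```

View pics/w3.png

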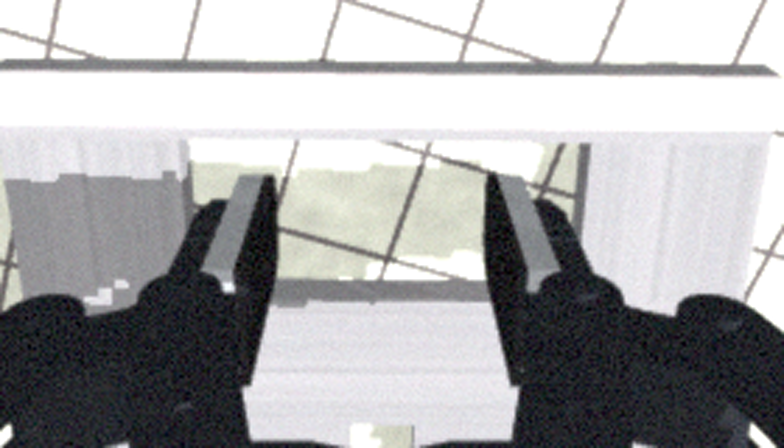

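The pads appear inside the slot outline (pad tips at (258,178) and (505,178), slot from x=190 to 585 in the crop). I'll push gently forward to check that they engage the knife.

In the tool's units: -0.02 m / 0.6 = -0.0333, -0.015 m / 0.6 = -0.025.

Request:
{"op": "nudge_tcp", "data": {
  "increments": [
    [0, 0, 0.0033, 0, 0, 0],
    [-0.0083, 0, 0.0033, 0, 0, 0],
    [-0.0167, 0, 0.0033, 0, 0, 0],
    [-0.025, 0, 0.0033, 0, 0, 0],
    [-0.0333, 0, 0.0033, 0, 0, 0],
    [-0.0333, 0, 0.0033, 0, 0, 0]
  ]
}}

```text
time_s: 4.25
ee_pos: [0.5185, 0.044, 0.0403]
tcp_rot: [0.385, -3.113, 0.002]
force: [-4.1, -1.6, 9.4]
opening: 0.498
gripper_force: 5.0
```

```bash
python3 - <<'E'
from h import *
im=r.get_image('wrist')
b=cv2.convertScaleAbs(im[170:330,120:400,::-1],alpha=2);cv2.imwrite('pics/w4.png',cv2.resize(b,None,fx=2.8,fy=2.8,interpolation=cv2.INTER_CUBIC))
E
```

```text
(no output)
```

View pics/w4.png

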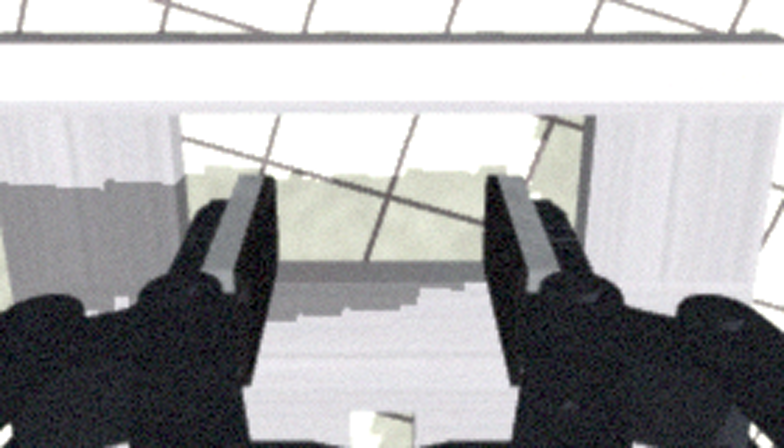

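The knife moved with the fingers: its slot front edge stays at row ~283 against them while the grid slid past, so they're engaged. I'll lift slightly off the board and re-measure.

In the tool's units: -0.003 m / 0.6 = -0.005.

Request:
{"op": "nudge_tcp", "data": {
  "increments": [
    [0, 0, -0.005, 0, 0, 0],
    [0, 0, -0.005, 0, 0, 0]
  ]
}}

```text
time_s: 4.5
ee_pos: [0.5191, 0.0445, 0.0427]
tcp_rot: [0.385, -3.116, 0.002]
force: [-2.3, -0.8, -0.1]
opening: 0.499
gripper_force: 1.0
```

```bash
python3 - <<'E'
from h import *
delta(.5915,.0298,.0425,-.05)
E
```

```text
delta [-0.0666 -0.0319  0.    ] [-0.001 -0.002  0.296] yaw now 0.246
```

In the tool's units: -0.0666 m / 0.6 = -0.111, -0.06 m / 0.6 = -0.1, 0.296 rad / 3.1416 = 0.0942.

Request:
{"op": "nudge_tcp", "data": {
  "increments": [
    [-0.0167, -0.0067, 0, 0, 0, 0.0127],
    [-0.0317, -0.0133, 0, 0, 0, 0.0255],
    [-0.0467, -0.02, 0, 0, 0, 0.0382],
    [-0.0617, -0.0267, 0, 0, 0, 0.0509],
    [-0.0767, -0.0333, 0, 0, 0, 0.0637],
    [-0.09, -0.04, 0, 0, 0, 0.0764],
    [-0.1, -0.0467, 0, 0, 0, 0.0891],
    [-0.111, -0.0532, 0, 0, 0, 0.0942]
  ]
}}

```text
time_s: 5.3
ee_pos: [0.5932, 0.03, 0.0437]
tcp_rot: [0.081, 3.14, -0.001]
force: [-1.5, 0.5, 0.1]
opening: 0.499
gripper_force: 1.0
```

Request:
{"op": "nudge_tcp", "data": {
  "increments": [
    [0, 0, 0, 0, 0, 0],
    [0, 0, 0, 0, 0, 0]
  ]
}}

```text
time_s: 5.5
ee_pos: [0.5937, 0.0295, 0.0441]
tcp_rot: [0.079, 3.138, -0.002]
force: [0.6, 0.5, 0.1]
opening: 0.494
gripper_force: 0.0
```

```bash
python3 - <<'E'
from h import *
delta(.5915,.0298,.0425,-.05)
b=cv2.convertScaleAbs(r.get_image('top')[112:242,148:328,::-1],alpha=1.5)
cv2.imwrite('pics/t5.png',cv2.resize(b,None,fx=4.4,fy=4.4,interpolation=cv2.INTER_CUBIC))
b=cv2.convertScaleAbs(r.get_image('wrist')[:,:,::-1],alpha=1.5);cv2.imwrite('pics/w5.png',b)
E
```

```text
delta [0.0022 0.0002 0.0016] [-0.001  0.003 -0.   ] yaw now -0.05
```

View pics/w5.png

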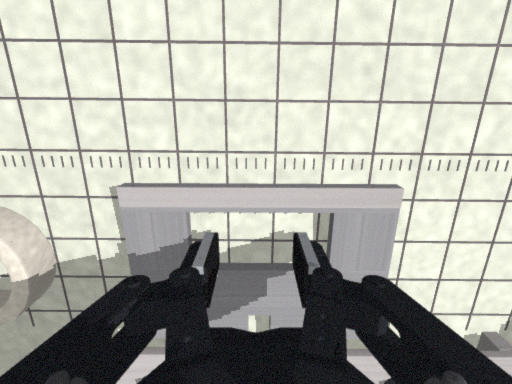

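The knife now sits square to the grid (strip 118–403 at row 186) and the tape at left stays clear. I'll widen the fingers to take up the sideways slack and approach the pin depth.

In the tool's units: -0.014 m / 0.6 = -0.0233, -0.011 m / 0.6 = -0.0183.

Request:
{"op": "nudge_tcp", "data": {
  "increments": [
    [0, 0, 0.0013, 0, 0, 0],
    [-0.0067, 0, 0.0013, 0, 0, 0],
    [-0.0133, 0, 0.0013, 0, 0, 0],
    [-0.0183, 0, 0.0013, 0, 0, 0],
    [-0.0233, 0, 0.0013, 0, 0, 0],
    [-0.0233, 0, 0.0013, 0, 0, 0]
  ],
  "aperture": 0.57
}}

```text
time_s: 6.2
ee_pos: [0.6074, 0.0293, 0.0428]
tcp_rot: [0.078, 3.139, -0.002]
force: [0.1, -0.1, -0.2]
opening: 0.572
gripper_force: 0.3
```

Request:
{"op": "nudge_tcp", "data": {
  "increments": [
    [-0.0025, 0, 0, 0, 0, 0],
    [-0.005, 0, 0, 0, 0, 0],
    [-0.005, 0, 0, 0, 0, 0]
  ]
}}

```text
time_s: 6.5
ee_pos: [0.6099, 0.0292, 0.0428]
tcp_rot: [0.078, 3.14, -0.002]
force: [-0.9, -0.4, -0.1]
opening: 0.571
gripper_force: 0.6
```

Request:
{"op": "nudge_tcp", "data": {
  "increments": [
    [-0.0025, 0, 0, 0, 0, 0],
    [-0.005, 0, 0, 0, 0, 0],
    [-0.005, 0, 0, 0, 0, 0]
  ]
}}

```text
time_s: 6.8
ee_pos: [0.6112, 0.0291, 0.0426]
tcp_rot: [-0.078, -3.138, 0.001]
force: [-5.6, -0.2, 3.9]
opening: 0.572
gripper_force: 2.5
```

Pin contact at x≈0.611, about 14 mm short as expected. Now sweep sideways under light pressure.

In the tool's units: 0.012 m / 0.6 = 0.02, 0.0015 m / 0.6 = 0.0025.

Request:
{"op": "nudge_tcp", "data": {
  "increments": [
    [0, 0.0025, 0, 0, 0, 0],
    [0, 0.005, 0, 0, 0, 0],
    [0, 0.0075, 0, 0, 0, 0],
    [0, 0.01, 0, 0, 0, 0],
    [0, 0.0125, 0, 0, 0, 0],
    [0, 0.015, 0, 0, 0, 0],
    [0, 0.0175, 0, 0, 0, 0],
    [0, 0.02, 0, 0, 0, 0]
  ]
}}

```text
time_s: 7.6
ee_pos: [0.6117, 0.0398, 0.042]
tcp_rot: [-0.079, -3.138, 0.004]
force: [-4.8, -2.5, -0.8]
opening: 0.571
gripper_force: 2.3
```

In the tool's units: 0.012 m / 0.6 = 0.02, 0.0105 m / 0.6 = 0.0175.

Request:
{"op": "nudge_tcp", "data": {
  "increments": [
    [0, 0.0025, 0, 0, 0, 0],
    [0, 0.005, 0, 0, 0, 0],
    [0, 0.0075, 0, 0, 0, 0],
    [0, 0.01, 0, 0, 0, 0],
    [0, 0.0125, 0, 0, 0, 0],
    [0, 0.015, 0, 0, 0, 0],
    [0, 0.0175, 0, 0, 0, 0],
    [0, 0.02, 0, 0, 0, 0]
  ]
}}

```text
time_s: 8.4
ee_pos: [0.6122, 0.0509, 0.042]
tcp_rot: [-0.081, -3.137, 0.006]
force: [-4.7, -3.4, -0.8]
opening: 0.574
gripper_force: 3.3
```

In the tool's units: 0.012 m / 0.6 = 0.02, 0.0105 m / 0.6 = 0.0175.

Request:
{"op": "nudge_tcp", "data": {
  "increments": [
    [0, 0.0025, 0, 0, 0, 0],
    [0, 0.005, 0, 0, 0, 0],
    [0, 0.0075, 0, 0, 0, 0],
    [0, 0.01, 0, 0, 0, 0],
    [0, 0.0125, 0, 0, 0, 0],
    [0, 0.015, 0, 0, 0, 0],
    [0, 0.0175, 0, 0, 0, 0],
    [0, 0.02, 0, 0, 0, 0]
  ]
}}

```text
time_s: 9.2
ee_pos: [0.6128, 0.0629, 0.042]
tcp_rot: [-0.081, -3.137, 0.006]
force: [-5.1, -3.4, -0.3]
opening: 0.569
gripper_force: 3.6
```

In the tool's units: 0.012 m / 0.6 = 0.02, 0.0105 m / 0.6 = 0.0175.

Request:
{"op": "nudge_tcp", "data": {
  "increments": [
    [0, 0.0025, 0, 0, 0, 0],
    [0, 0.005, 0, 0, 0, 0],
    [0, 0.0075, 0, 0, 0, 0],
    [0, 0.01, 0, 0, 0, 0],
    [0, 0.0125, 0, 0, 0, 0],
    [0, 0.015, 0, 0, 0, 0],
    [0, 0.0175, 0, 0, 0, 0],
    [0, 0.02, 0, 0, 0, 0]
  ]
}}

```text
time_s: 10.0
ee_pos: [0.6166, 0.0769, 0.0435]
tcp_rot: [0.078, 3.137, -0.002]
force: [1.2, -1.4, -0.4]
opening: 0.567
gripper_force: 0.9
```

The knife dropped forward and the force went away, so the notch has found the pin. I'll push gently home.

In the tool's units: -0.0045 m / 0.6 = -0.0075, -0.003 m / 0.6 = -0.005.

Request:
{"op": "nudge_tcp", "data": {
  "increments": [
    [-0.0025, 0, 0, 0, 0, 0],
    [-0.005, 0, 0, 0, 0, 0],
    [-0.0075, 0, 0, 0, 0, 0],
    [-0.0075, 0, 0, 0, 0, 0]
  ]
}}

```text
time_s: 10.4
ee_pos: [0.6197, 0.077, 0.0428]
tcp_rot: [0.078, 3.14, -0.001]
force: [-1.6, -0.4, 1.0]
opening: 0.569
gripper_force: 1.4
```

In the tool's units: -0.0055 m / 0.6 = -0.0092, -0.0045 m / 0.6 = -0.0075.

Request:
{"op": "nudge_tcp", "data": {
  "increments": [
    [-0.0025, 0, 0, 0, 0, 0],
    [-0.005, 0, 0, 0, 0, 0],
    [-0.0075, 0, 0, 0, 0, 0],
    [-0.0092, 0, 0, 0, 0, 0],
    [-0.0092, 0, 0, 0, 0, 0]
  ]
}}

```text
time_s: 10.9
ee_pos: [0.6255, 0.0766, 0.0428]
tcp_rot: [0.078, 3.139, -0.001]
force: [-1.7, -0.6, 1.8]
opening: 0.57
gripper_force: 1.1
```

Request:
{"op": "nudge_tcp", "data": {
  "increments": [
    [-0.0025, 0, 0, 0, 0, 0],
    [-0.005, 0, 0, 0, 0, 0],
    [-0.0067, 0, 0, 0, 0, 0],
    [-0.0067, 0, 0, 0, 0, 0]
  ]
}}

```text
time_s: 11.3
ee_pos: [0.6273, 0.0766, 0.0424]
tcp_rot: [-0.078, -3.137, 0.001]
force: [-5.6, -0.4, 3.0]
opening: 0.569
gripper_force: 3.0
```

Stopped 14 mm past the pin contact, which is the fence. A slightly firmer press to square it, then back off and lift.

In the tool's units: -0.004 m / 0.6 = -0.0067, -0.002 m / 0.6 = -0.0033.

Request:
{"op": "nudge_tcp", "data": {
  "increments": [
    [-0.0033, 0, 0, 0, 0, 0],
    [-0.0067, 0, 0, 0, 0, 0],
    [-0.0067, 0, 0, 0, 0, 0],
    [-0.0067, 0, 0, 0, 0, 0]
  ]
}}

```text
time_s: 11.7
ee_pos: [0.6276, 0.0763, 0.0415]
tcp_rot: [-0.079, -3.129, 0.001]
force: [-11.9, 0.2, 5.3]
opening: 0.57
gripper_force: 5.8
```

Request:
{"op": "nudge_tcp", "data": {
  "increments": [
    [0.0067, 0, 0, 0, 0, 0],
    [0.015, 0, 0, 0, 0, 0],
    [0.015, 0, 0, 0, 0, 0],
    [0.015, 0, 0, 0, 0, 0]
  ],
  "aperture": 0.5
}}

```text
time_s: 12.1
ee_pos: [0.6254, 0.0769, 0.0434]
tcp_rot: [0.077, 3.137, -0.001]
force: [0.1, -0.8, -0.4]
opening: 0.499
gripper_force: 0.0
```

Request:
{"op": "nudge_tcp", "data": {
  "increments": [
    [0, 0, -0.0167, 0, 0, 0],
    [0, 0, -0.05, 0, 0, 0],
    [0, 0, -0.1167, 0, 0, 0],
    [0.05, 0, -0.1833, 0, 0, 0],
    [0.1333, 0, -0.25, 0, 0, 0],
    [0.2, 0, -0.3, 0, 0, 0],
    [0.2, 0, -0.3, 0, 0, 0],
    [0.2, 0, -0.3, 0, 0, 0]
  ]
}}

```text
time_s: 12.9
ee_pos: [0.5045, 0.0831, 0.226]
tcp_rot: [0.077, 3.134, 0.004]
force: [-0.2, -0.4, -0.7]
opening: 0.506
gripper_force: 0.0
```

Request:
{"op": "nudge_tcp", "data": {
  "increments": [
    [0, 0.0833, 0, 0, 0, 0],
    [0, 0.1667, 0, 0, 0, 0],
    [0, 0.25, 0, 0, 0, 0],
    [0, 0.3333, 0, 0, 0, 0],
    [0, 0.3333, 0, 0, 0, 0]
  ]
}}

```text
time_s: 13.4
ee_pos: [0.512, 0.2935, 0.2205]
tcp_rot: [-0.056, -3.14, -0.007]
force: [-1.1, 0.8, -0.7]
opening: 0.5
gripper_force: 0.0
```

```bash
python3 - <<'E'
from h import *
b=cv2.convertScaleAbs(r.get_image('top')[112:242,148:328,::-1],alpha=1.5)
cv2.imwrite('pics/t6.png',cv2.resize(b,None,fx=4.4,fy=4.4,interpolation=cv2.INTER_CUBIC))
E
```

```text
(no output)
```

View pics/t6.png

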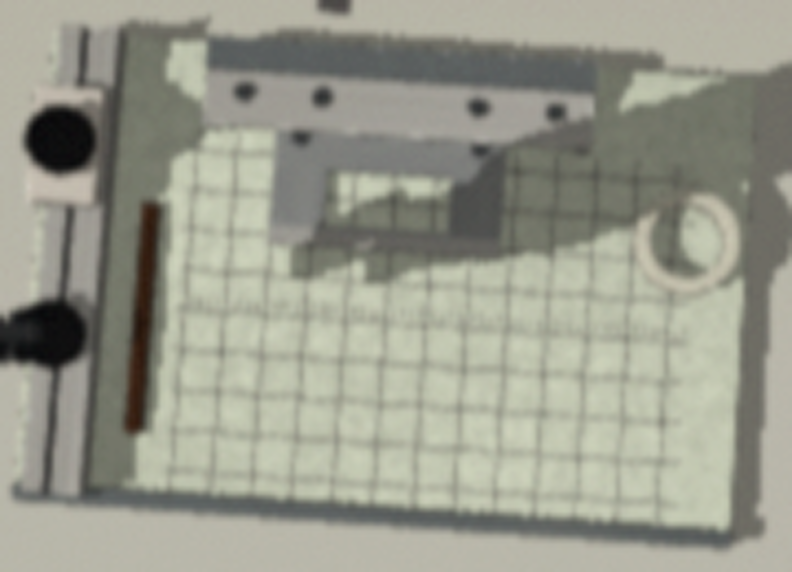

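The top view shows the knife in the holder with its back edge from (272,240) to (500,245), and the pencil and tape in place. The arm's shadow blurs the edge, so I'll check squareness with the wrist camera.

Request:
{"op": "nudge_tcp", "data": {
  "increments": [
    [0, 0, 0, 0, 0, 0]
  ]
}}

```text
time_s: 13.55
ee_pos: [0.5149, 0.2818, 0.2215]
tcp_rot: [0.078, 3.14, -0.005]
force: [0.2, -0.8, -0.1]
opening: 0.5
gripper_force: 0.0
```

Request:
{"op": "nudge_tcp", "data": {
  "increments": [
    [0, -0.0833, 0, 0, 0, 0],
    [0, -0.1667, 0, 0, 0, 0],
    [0, -0.25, 0, 0, 0, 0],
    [0, -0.3333, 0.0333, 0, 0, 0],
    [-0.05, -0.3583, 0.0833, 0, 0, 0],
    [-0.0667, -0.3583, 0.1167, 0, 0, 0],
    [-0.0667, -0.3583, 0.1167, 0, 0, 0],
    [-0.0667, -0.3583, 0.1167, 0, 0, 0]
  ]
}}

```text
time_s: 14.35
ee_pos: [0.5431, 0.0642, 0.1529]
tcp_rot: [-0.082, -3.14, 0.002]
force: [-0.5, 0.6, 0.1]
opening: 0.499
gripper_force: 0.0
```

```bash
python3 - <<'E'
from h import *
import pickle
s=r.get_state();m=r.camera_model('wrist');im=r.get_image('wrist');pickle.dump(m,open('w7.pkl','wb'))
b=cv2.convertScaleAbs(im[:,:,::-1],alpha=1.5);cv2.imwrite('pics/w7.png',cv2.resize(b,(768,576),interpolation=cv2.INTER_CUBIC));print(s['ee_pos'])
E
```

```text
[0.54313227 0.0641617  0.15285538]
```

View pics/w7.png

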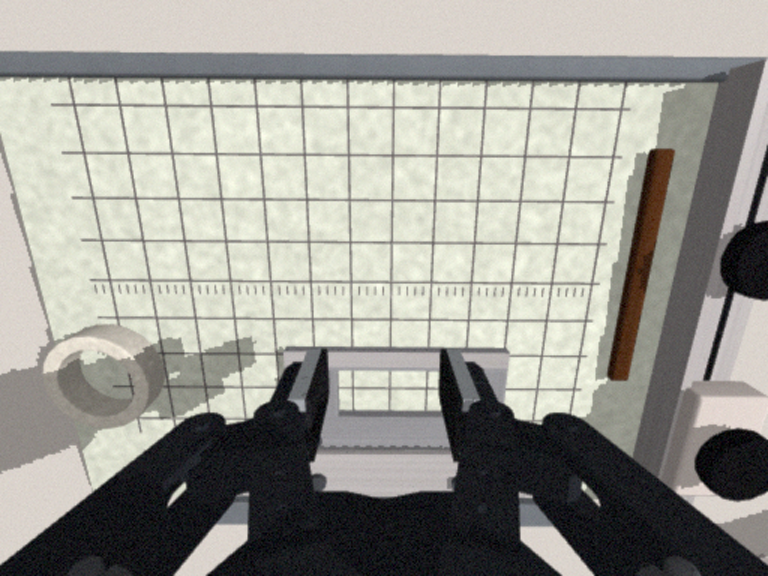

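```bash
python3 - <<'E'
from h import *
import pickle
m=pickle.load(open('w7.pkl','rb'));np.set_printoptions(precision=4,suppress=True)
g=cv2.GaussianBlur(cv2.cvtColor(cv2.imread('pics/w7.png'),cv2.COLOR_BGR2GRAY),(0,0),1).astype(float);gy=np.abs(np.diff(g,axis=0))
def line(c0,c1,r0,r1,z):
    c=np.arange(c0,c1,2);p=np.c_[c,r0+gy[r0:r1,c].argmax(0)+.5]
    med=np.median(p[:,1]-np.polyval(np.polyfit(c,p[:,1],1),c));k=np.abs(p[:,1]-np.median(p[:,1]))<5;p=p[k]
    w=ray('wrist',(p+.5)/1.5-.5,z,m)[:,:2];a=np.polyfit(w[:,1],w[:,0],1);print(len(p),'x=',a,'yaw',-np.arctan(a[0]),'x at y=.075',np.polyval(a,.075));
line(292,300,342,356,.028);line(330,440,342,356,.028);line(290,505,342,356,.028)
line(290,585,315,325,.02);line(110,585,235,248,.02);line(335,440,425,438,.034);line(335,440,438,460,.034)
E
```

```text
4 x= [0.2163 0.5801] yaw -0.21302708751739563 x at y=.075 0.5963414647250412
52 x= [0.0524 0.5811] yaw -0.052354134146396024 x at y=.075 0.5850079763497894
104 x= [0.0583 0.5808] yaw -0.05824583251701996 x at y=.075 0.5851985252159609
148 x= [0.0565 0.5647] yaw -0.05640953941622008 x at y=.075 0.5689216724611542
238 x= [0.0598 0.5121] yaw -0.05969387771440712 x at y=.075 0.516577017722764
35 x= [0.0412 0.6398] yaw -0.04122656834738215 x at y=.075 0.6429287408863014
33 x= [0.0494 0.6615] yaw -0.04934443275700083 x at y=.075 0.6652308572388463
```

The knife's back edge (yaw −0.058) is parallel to the board grid (−0.056 to −0.060). It travelled the full 14 mm past pin contact, the bystanders haven't moved and the arm is clear.

Request:
{"op": "nudge_tcp", "data": {
  "increments": [
    [0, 0, 0, 0, 0, 0],
    [0, 0, 0, 0, 0, 0]
  ]
}}

```text
time_s: 14.6
ee_pos: [0.5438, 0.0663, 0.1541]
tcp_rot: [0.076, 3.138, -0.0]
force: [-0.1, 0.9, 0.9]
opening: 0.496
gripper_force: 0.0
```

```bash
python3 -c "
from workcell import r
print(r.sign_off())"
```

```text
the job is handed in; nothing more can be done
None
```

The job is handed in at 14.6 s: the knife's notch is over the pin and its notched edge is against the fence, judged by about 14 mm of travel past pin contact, a firm stop, and its back edge parallel to the board grid; the pencil and tape looked unmoved in the last pictures, and the sign-off returned no verdict.

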